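# Set out the tin range on the packing-bench display board

## Robot

A 6-joint arm with a two-finger parallel gripper is mounted at the origin on the work surface. World frame = base frame: x ahead of the robot, y to its left, z up, the work surface at z = 0. Lengths are in mm, angles in degrees, forces in N, time in s.
With the tool pointing down it reaches from about 425 to 950 mm from the base axis. Payload 3.5 kg.
Tool frame: the origin (TCP) lies on the mounting face of the last link; the fingertips stand 173 mm ahead of it and the grasp point (between the pads) lies 155 mm ahead of it; z points along the fingers, y is the direction in which the jaws open and shut (so a half turn about z gives the same grasp; the last joint's range is limited). The gripper opens to 85 mm and grips with 20 to 120 N. Pads are 22 mm wide; open, the fingers measure 114 mm over their backs; the gripper's body (76 mm by 85 mm) begins 54 mm behind the grasp point. The pads swing forward as they close: fully open they stand 13 mm farther back than shut.
Start: joints at [-78.667, 16.404, 90.338, -0, 73.258, -8.594], TCP at [230.083, -634.562, 404.725] pointing down, gripper open.
Joint ranges: [-158.93, 158.93], [-51.34, 127.21], [12.03, 142.37], [-87.48, 267.48], [13.55, 161.25], [-162.69, 162.69]. Speed limits (degrees/s): [159.86, 159.86, 180, 180, 180, 180].

## Interface

Orientations are given as a 3x3 rotation matrix whose columns are the frame's x, y, z axes.
In Python, from station import robot, capture gives the robot as it stands.
- The arm moves only by the shell command python3 -m handwheel 'ROWS' [FORCE]. ROWS is JSON, a list of rows, each an object of numbers: "x", "y", "z": the shift along the tool's x, y, z in cm; "wx", "wy", "wz": the turn, a rotation vector about the tool's x, y, z in degrees; "hand": the finger opening in cm, from 0 to 8.54. In form: [{"x": .., "y": .., "z": .., "wx": .., "wy": .., "wz": .., "hand": ..}, ...]. A call has 1 to 8 rows; each row shifts and turns the commanded pose from where the row before left it, along the tool's axes as they then stand; what a row does not reach is not made up. A row lasts 1/12 s, in which the tool goes at most 41.7 mm and 7.16 degrees, less where a joint would pass 70% of its speed; a pose out of reach is approached as far as the arm can. A call with a gripper value outside its range is refused whole. The fingers move at their own pace and stop on an object; FORCE is the grip in N (left out, the last holds). Time passes only in rows, so rows that do not move let the fingers close. It gives the time, the measured TCP pose, the force and the opening at its end, in the units of the state.
- robot.observe(): the state, without advancing time (a new reading comes with each control period).
- capture(name): name is "side" or "top"; returns a dict with "img" (400x640x3 uint8, blue, green, red), "z_map" (400x640 float32, mm along the optical axis (not along the pixel's ray), 0 where there is no reading), "vfov" (degrees; the focal length in pixels is half the picture's height over the tangent of half this angle, whatever the lens; pixels are square), "cx", "cy" (the principal point, pixels), "R" (3x3) and "t" (3): a world point X has camera coordinates R X + t. Camera axes: x right, y down, z forward; pixel columns grow to the right and rows downward; lengths in mm; the calibration is good to about 2 mm. A picture is of the moment at which its call begins.
- robot.job_done(): hands the job in, once; it reports no verdict.
The state is a dict: "time_s": time; "joints": joint angles; "dq": joint speeds; "tau": joint torques, N m; "ee_pos": TCP position; "tcp_rot": TCP orientation; "ft_force": force on the tool from outside, world axes, zero at the start; "torque": the same for the moment, N m; "finger_gap": finger opening in mm.
Only numpy, scipy, OpenCV 4.12 (cv2) and the standard library are available. Lean on these libraries where they do the work, as an engineer would, in place of code of your own. Each camera call takes 0.05 s, during which the arm holds its last target. There are 200 camera calls.

## Task

Set out the tin range on the plywood board for the sample photograph: stand the tall tin in the middle of the round rubber mat, the square tin in the middle of the wooden riser with its sides in line with the riser's, and the low wide tin on the board midway between the mat and the riser, with the small tin centred on top of it. Stand the dosing cup upright on the board straight behind the low tin (towards the board's back edge, away from the robot), 10 cm from it centre to centre. Leave the amber bottle and the tape roll where they are.

Things in the scene. Friction and masses are not known exactly. Their poses are not given: they have to be found in the camera images.
- tall_tin: Tall plain aluminium tin, a closed cylinder 56 mm in diameter and 115 mm high, about 220 g, upright at the start, axes: z up its axis; origin at the centre of its underside. 
- low_tin: Low wide plain aluminium tin with a flat lid, a closed cylinder 62 mm in diameter and 45 mm high, about 180 g, upright at the start, axes: z up its axis; origin at the centre of its underside. 
- small_tin: Small plain aluminium tin, a closed cylinder 40 mm in diameter and 36 mm high, about 70 g; the narrowest of the tins, upright at the start, axes: z up its axis; origin at the centre of its underside. 
- square_tin: Plain aluminium tin of square section, 54 x 54 mm and 75 mm high, about 200 g, upright; origin at the centre of its underside, z up, x and y square to its sides.
- cup: Steel dosing cup, open at the top, a straight round vessel 56 mm in outside diameter, 58 mm high, 3 mm wall, about 120 g, mouth up, upright at the start, axes: z up its axis; origin at the centre of its underside. 
- board: Fixed plywood display board lying on the bench, 380 mm wide (its y), 210 mm deep (its x), 12 mm thick. Its origin is on the underside, midway between the mat and the riser, so the board reaches 75 mm towards the robot (-x) and 135 mm away from it (+x); x points to its back edge (away from the robot), y to its left, z up. Turned by up to 0.13 rad from the bench's x.
- mat: Fixed round black rubber mat on the board, 90 mm in diameter, 4 mm thick; origin at the centre of its underside (on the board's top). It lies at one end of the board, 140 mm left or right of the board's origin.
- riser: Fixed square dark-wood riser block on the board, 90 x 90 mm and 25 mm high; origin at the centre of its underside (on the board's top), x and y along its sides, which are parallel to the board's. It stands at the other end of the board from the mat, 140 mm from the board's origin.
- bottle: Bystander: amber glass bottle with black cap, 52 mm in diameter, 140 mm high, standing loose among the tins; origin at the centre of its underside. Leave it alone.
- tape_roll: Bystander: loose cardboard-brown roll of packing tape lying flat, 96 mm outside, 76 mm inside diameter, 45 mm high; origin at the centre of its underside. Leave it alone.
There are look-alikes about, which are no part of the job. What is shaped like the cup but blue is not meant.

How it is judged (in metres and radians):
At the end, for the whole second after the job is handed in: Tall tin on mat, square tin on riser (in line within 0.17 rad), low tin midway: each within 15 mm; small tin on low tin within 10 mm; cup on board 85-115 mm behind low tin, within 15 mm of the board's centre line. All upright (0.1 rad), released, at rest; bottle and roll left alone (horizontal distance between tall_tin and mat below 0.015 m and z of tall_tin in the frame of mat between 0.001 and 0.008 m and horizontal distance between square_tin and riser below 0.015 m and z of square_tin in the frame of riser between 0.021 and 0.03 m and (angle between the x axis of square_tin and the x axis of riser, either way round below 0.17 rad or angle between the x axis of square_tin and the y axis of riser, either way round below 0.17 rad) and horizontal distance between low_tin and board below 0.015 m and z of low_tin in the frame of board between 0.008 and 0.017 m and horizontal distance between small_tin and low_tin below 0.01 m and z of small_tin in the frame of low_tin between 0.041 and 0.05 m and horizontal distance between cup and low_tin between 0.085 and 0.115 m and y of cup in the frame of board between -0.015 and 0.015 m and x of cup in the frame of board above 0.05 m and z of cup in the frame of board between 0.008 and 0.017 m and angle between each of tall_tin, low_tin, small_tin, square_tin, cup's own z axis and vertical below 0.1 rad and linear speed of each of tall_tin, low_tin, small_tin, square_tin, cup below 0.02 m/s and angular speed of each of tall_tin, low_tin, small_tin, square_tin, cup below 0.2 rad/s); the robot touches nothing.
It fails at once if the bottle is moved more than 20 mm or tipped (distance of bottle from where it was at the start of the episode above 0.02 m or angle between bottle's own z axis and vertical above 0.3 rad).
It fails at once if the tape roll is moved more than 20 mm (distance of tape_roll from where it was at the start of the episode above 0.02 m).
It also fails if it takes over 128 s, if anything falls off the work surface, if the arm or the gripper's body presses on something with over 40 N, if the wrist force passes 120 N, or if a joint passes its speed limit or range.

## Working session

There is one attempt and no reset: what is moved stays moved. The work goes in short steps, Python scripts to look and compute and a shell command to move; the robot and the scene stay as the last step left them, time stands still between calls to the robot, and variables do not carry over. Pictures are saved under pics/ and viewed, about 12 in all and at most 16, crops included, and the job is handed in when it is done.

```bash
ls; mkdir -p pics; cat > h.py <<'E'
import numpy as np, cv2
from station import robot, capture
def cam(n):
    c=capture(n); c['f']=200/np.tan(np.radians(c['vfov'])/2); return c
def cloud(c):
    v,u=np.mgrid[0:400,0:640]; z=c['z_map']
    P=np.stack([(u-c['cx'])/c['f']*z,(v-c['cy'])/c['f']*z,z],-1)
    W=(P-np.array(c['t']))@np.array(c['R']); W[z==0]=np.nan
    return W
def ray(c,u,v,h):
    R=np.array(c['R']);o=-R.T@np.array(c['t']);d=R.T@np.array([(u-c['cx'])/c['f'],(v-c['cy'])/c['f'],1])
    return o+d*(h-o[2])/d[2]
E
python3 - <<'E'
from h import *
for n in('top','side'):
    c=cam(n); cv2.imwrite(f'pics/{n}0.png',c['img']); np.savez(f'{n}0.npz',W=cloud(c),**c)
    print(n,c['vfov'],c['cx'],c['cy'],np.round(-np.array(c['R']).T@c['t']),np.round(c['R'],2).tolist())
print(robot.observe())
E
```

```text
pics
top 56.19500457196667 325.305482057359 201.4035119646323 [382.  -2. 958.] [[0.02, -1.0, -0.01], [-0.99, -0.01, -0.14], [0.14, 0.01, -0.99]]
side 54.89890101587836 315.87340902339065 198.5606080073643 [157. 698. 933.] [[-0.9, -0.43, 0.0], [-0.33, 0.69, -0.64], [0.27, -0.58, -0.76]]
{'time_s': 0.1, 'joints': array([-7.86668806e+01,  1.64507184e+01,  9.04171475e+01,  1.90760699e-03,
        7.32596371e+01, -8.59263393e+00]), 'dq': array([-0.08106267, -0.08489071, -0.2965739 , -0.03885989,  0.05491445,
       -0.01812981]), 'tau': array([ 4.84821339e-04, -4.07295156e+01, -2.93698007e+01, -1.73394442e-04,
        3.43707841e-03,  8.08812729e-06]), 'ee_pos': array([ 230.04369405, -634.33837716,  403.43191586]), 'tcp_rot': array([[ 9.40138392e-01,  3.40792662e-01, -4.06048009e-04],
       [ 3.40792710e-01, -9.40135916e-01,  2.18822012e-03],
       [ 3.63989043e-04, -2.19560795e-03, -9.99997523e-01]]), 'ft_force': array([-0.03160198,  0.071933  ,  0.53549661]), 'torque': array([-0.04525589,  0.0429983 ,  0.00257294]), 'finger_gap': 85.51828659783342}
```

View pics/top0.png

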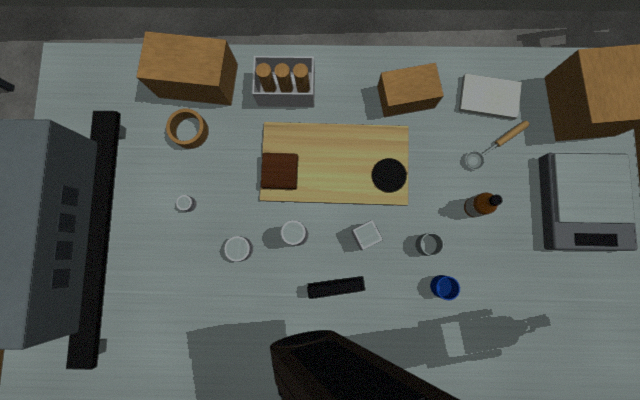

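View pics/side0.png

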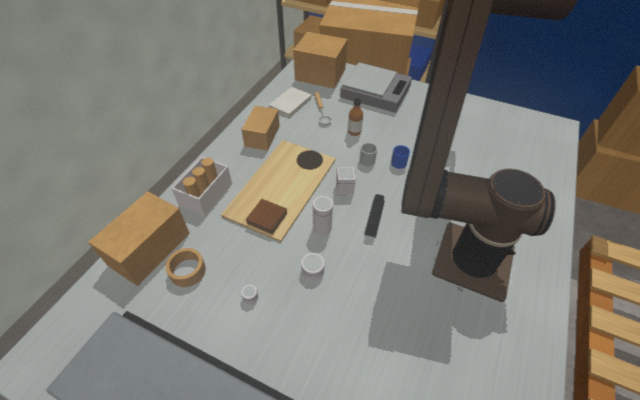

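Top view (u,v): small tin (184,203), low tin (237,248), tall tin (293,233), square tin (368,235), cup (430,244), blue decoy (446,287), bottle (487,203), riser (280,171), mat (389,175), tape roll (186,128). The side view agrees. Measuring now.

```bash
cat > meas.py <<'E'
from h import *
def blob(W,c,xy,h,r,tol=8):
    # points at height h near xy -> hull centre, size
    m=(abs(W[...,2]-h)<tol)&(np.hypot(W[...,0]-xy[0],W[...,1]-xy[1])<r)
    m=m.astype(np.uint8); n,l,s,cen=cv2.connectedComponentsWithStats(m)
    if n<2: return None
    k=1+np.argmax(s[1:,4]); mm=(l==k)
    v,u=np.nonzero(mm)
    P=np.array([ray(c,a,b,h)[:2] for a,b in zip(u,v)],np.float32)
    (x,y),(w,d),a=cv2.minAreaRect(P); (ex,ey),er=cv2.minEnclosingCircle(P)
    return dict(rect=np.round([x,y,w,d,a],1),circ=np.round([ex,ey,2*er],1),mean=np.round(P.mean(0),1),z=round(float(np.median(W[...,2][mm])),1),n=len(u))
E
python3 - <<'E'
from meas import *
for n,px in(('top',dict(small=(184,203,36,40),low=(237,248,45,50),tall=(293,233,115,45),square=(368,235,75,50),cup=(430,244,58,45),riser=(280,171,37,75),bottle=(495,200,140,40),tape=(186,128,45,70),blue=(446,287,58,45),board=(335,175,12,260))),('side',{})):
    c=dict(np.load(n+'0.npz')); W=c['W']
    for k,(u,v,h,r) in px.items():
        q=ray(c,u,v,h); print(k,np.round(q[:2]),blob(W,c,q,h,r))
    hsv=cv2.cvtColor(c['img'],cv2.COLOR_BGR2HSV)
    if n=='top':
        q=ray(c,389,175,16); m=(c['img'].max(2)<50)&(np.hypot(W[...,0]-q[0],W[...,1]-q[1])<60)
        v,u=np.nonzero(m);P=np.array([ray(c,a,b,16)[:2] for a,b in zip(u,v)],np.float32);print('mat',cv2.minEnclosingCircle(P),P.mean(0),len(u), np.nanmedian(W[m],0))
        m=((hsv[...,0]>12)&(hsv[...,0]<32)&(hsv[...,1]>70)&(hsv[...,2]>110)&(W[...,2]<30)).astype(np.uint8); n_,l,s,_=cv2.connectedComponentsWithStats(m);k=l[150,330]
        v,u=np.nonzero(l==k);P=np.array([ray(c,a,b,12)[:2] for a,b in zip(u,v)],np.float32);print('board',cv2.minAreaRect(P),len(u))
E
```

```text
small [500. 361.] {'rect': array([501. , 360.7,  37.7,  40.3,   0.8]), 'circ': array([500.9, 360.3,  41.9]), 'mean': array([501.1, 360.3], dtype=float32), 'z': 36.2, 'n': 213}
low [390. 221.] {'rect': array([389.4, 219.5,  60.5,  60.7,   3. ]), 'circ': array([389.6, 220.5,  63. ]), 'mean': array([389.4, 220.8], dtype=float32), 'z': 45.1, 'n': 516}
tall [425.  79.] {'rect': array([427.4,  79.2,  54. ,  54.1,   1.3]), 'circ': array([426.9,  79.1,  55.7]), 'mean': array([427. ,  79.1], dtype=float32), 'z': 115.2, 'n': 485}
square [425. -93.] {'rect': array([425.9, -91.5,  53.2,  54.1,  27.1]), 'circ': array([426.2, -91.6,  72.2]), 'mean': array([426. , -91.7], dtype=float32), 'z': 75.1, 'n': 530}
cup [ 407. -243.] {'rect': array([ 406.8, -246.4,   52.1,   55.2,    0.8]), 'circ': array([ 406.8, -246.4,   57.2]), 'mean': array([ 407. , -247.4], dtype=float32), 'z': 57.1, 'n': 122}
riser [584. 123.] {'rect': array([585.6, 126. ,  89.8,  90.4,   0.7]), 'circ': array([585.5, 125.8, 122.9]), 'mean': array([585.8, 125.8], dtype=float32), 'z': 36.8, 'n': 1261}
bottle [ 503. -366.] {'rect': arra
[... 243 characters left out ...]
5. , 367.6,  98.3]), 'mean': array([694.7, 368.4], dtype=float32), 'z': 44.1, 'n': 465}
blue [ 307. -278.] {'rect': array([ 304.9, -281.5,   53.8,   55.2,   88.6]), 'circ': array([ 304.9, -281. ,   58.4]), 'mean': array([ 305.4, -281.8], dtype=float32), 'z': 57.3, 'n': 135}
board [581. -15.] {'rect': array([614.6, -13.9, 379.2, 212. ,  89. ]), 'circ': array([614.6, -14. , 430.2]), 'mean': array([615.2, -32.6], dtype=float32), 'z': 12.1, 'n': 10325}
mat ((582.74755859375, -152.00772094726562), 43.81013870239258) [ 582.1626 -152.1601] 887 [ 581.87430958 -152.95618812   16.20373144]
board ((614.3883056640625, -12.732025146484375), (376.23931884765625, 208.4205780029297), 89.05477905273438) 8985
```

Every size and height matches the spec. Board origin ≈ (584,−13), yaw ≈ −0.9°; cup target ≈ (684,−15). First I square the tool to the world axes and go above the cup.

```bash
python3 -m handwheel '[{"wz":6.64},{"wz":6.64},{"wz":6.65},{"x":1.47,"y":-3.2},{"x":1.47,"y":-3.2},{"x":1.47,"y":-3.2},{"x":1.47,"y":-3.2},{"x":1.47,"y":-3.2}]' 40; python3 -m handwheel '[{"x":1.47,"y":-3.2},{"x":1.47,"y":-3.2},{"x":1.47,"y":-3.2},{"x":1.47,"y":-3.2},{"x":1.47,"y":-3.2},{"x":1.47,"y":-3.2},{"x":1.47,"y":-3.2},{}]'
```

```text
invalid input at $[0]: expected keys x, y, z, wx, wy, wz, hand
invalid input at $[0]: expected keys x, y, z, wx, wy, wz, hand
```

```bash
python3 -m handwheel '[{"x":0,"y":0,"z":0,"wx":0,"wy":0,"wz":6.64,"hand":8.5},{"x":0,"y":0,"z":0,"wx":0,"wy":0,"wz":6.64,"hand":8.5},{"x":0,"y":0,"z":0,"wx":0,"wy":0,"wz":6.65,"hand":8.5},{"x":1.77,"y":-3.5,"z":0,"wx":0,"wy":0,"wz":0,"hand":8.5},{"x":1.77,"y":-3.5,"z":0,"wx":0,"wy":0,"wz":0,"hand":8.5},{"x":1.77,"y":-3.5,"z":0,"wx":0,"wy":0,"wz":0,"hand":8.5},{"x":1.77,"y":-3.5,"z":0,"wx":0,"wy":0,"wz":0,"hand":8.5},{"x":1.77,"y":-3.5,"z":0,"wx":0,"wy":0,"wz":0,"hand":8.5}]' 40
python3 -m handwheel '[{"x":1.77,"y":-3.5,"z":0,"wx":0,"wy":0,"wz":0,"hand":8.5},{"x":1.77,"y":-3.5,"z":0,"wx":0,"wy":0,"wz":0,"hand":8.5},{"x":1.77,"y":-3.5,"z":0,"wx":0,"wy":0,"wz":0,"hand":8.5},{"x":1.77,"y":-3.5,"z":0,"wx":0,"wy":0,"wz":0,"hand":8.5},{"x":1.77,"y":-3.5,"z":0,"wx":0,"wy":0,"wz":0,"hand":8.5},{"x":0,"y":-3.5,"z":0,"wx":0,"wy":0,"wz":0,"hand":8.5},{"x":0,"y":0,"z":0,"wx":0,"wy":0,"wz":0,"hand":8.5},{"x":0,"y":0,"z":0,"wx":0,"wy":0,"wz":0,"hand":8.5}]'
```

```text
time_s: 0.77
ee_pos: [318.9, -457.8, 404.0]
tcp_rot: [[1.0, -0.001, -0.0], [-0.001, -1.0, 0.001], [-0.0, -0.001, -1.0]]
ft_force: [0.6, 0.2, -0.4]
finger_gap: 85.1
time_s: 1.43
ee_pos: [407.2, -247.9, 404.3]
tcp_rot: [[1.0, 0.003, -0.0], [0.003, -1.0, 0.0], [-0.0, -0.0, -1.0]]
ft_force: [-0.5, 0.3, -0.6]
finger_gap: 84.9
```

```bash
python3 -m handwheel '[{"x":0,"y":-0.13,"z":3,"wx":0,"wy":0,"wz":0,"hand":8.5},{"x":0,"y":0,"z":3,"wx":0,"wy":0,"wz":0,"hand":8.5},{"x":0,"y":0,"z":3,"wx":0,"wy":0,"wz":0,"hand":8.5},{"x":0,"y":0,"z":3,"wx":0,"wy":0,"wz":0,"hand":8.5},{"x":0,"y":0,"z":3,"wx":0,"wy":0,"wz":0,"hand":8.5},{"x":0,"y":0,"z":3,"wx":0,"wy":0,"wz":0,"hand":8.5},{"x":0,"y":0,"z":3,"wx":0,"wy":0,"wz":0,"hand":8.5},{"x":0,"y":0,"z":0,"wx":0,"wy":0,"wz":0,"hand":8.5}]'
python3 -m handwheel '[{"x":0,"y":0,"z":0,"wx":0,"wy":0,"wz":0,"hand":4.5},{"x":0,"y":0,"z":0,"wx":0,"wy":0,"wz":0,"hand":4.5},{"x":0,"y":0,"z":0,"wx":0,"wy":0,"wz":0,"hand":4.5},{"x":0,"y":0,"z":0,"wx":0,"wy":0,"wz":0,"hand":4.5},{"x":0,"y":0,"z":0,"wx":0,"wy":0,"wz":0,"hand":4.5},{"x":0,"y":0,"z":0,"wx":0,"wy":0,"wz":0,"hand":4.5},{"x":0,"y":0,"z":0,"wx":0,"wy":0,"wz":0,"hand":4.5},{"x":0,"y":0,"z":0,"wx":0,"wy":0,"wz":0,"hand":4.5}]'
```

```text
time_s: 2.1
ee_pos: [404.5, -247.4, 188.7]
tcp_rot: [[1.0, -0.002, -0.01], [-0.002, -1.0, 0.009], [-0.01, -0.009, -1.0]]
ft_force: [-0.9, 0.7, -0.4]
finger_gap: 84.9
time_s: 2.77
ee_pos: [408.0, -249.3, 197.1]
tcp_rot: [[1.0, 0.0, 0.003], [0.0, -1.0, -0.004], [0.003, 0.004, -1.0]]
ft_force: [-0.9, -0.8, 6.8]
finger_gap: 53.8
```

```bash
python3 -m handwheel '[{"x":0,"y":0,"z":0,"wx":0,"wy":0,"wz":0,"hand":4.5},{"x":0,"y":0,"z":0,"wx":0,"wy":0,"wz":0,"hand":4.5},{"x":0,"y":0,"z":-1,"wx":0,"wy":0,"wz":0,"hand":4.5},{"x":0,"y":0,"z":-2,"wx":0,"wy":0,"wz":0,"hand":4.5},{"x":0,"y":0,"z":-3,"wx":0,"wy":0,"wz":0,"hand":4.5},{"x":0,"y":0,"z":-3,"wx":0,"wy":0,"wz":0,"hand":4.5},{"x":0,"y":0,"z":0,"wx":0,"wy":0,"wz":0,"hand":4.5},{"x":0,"y":0,"z":0,"wx":0,"wy":0,"wz":0,"hand":4.5}]'
python3 - <<'E'
from h import *
c=cam('side'); cv2.imwrite('pics/s1.png',cv2.resize(c['img'][80:240,280:480],None,fx=3,fy=3)); print(robot.observe()['ft_force'])
E
```

```text
time_s: 3.43
ee_pos: [407.5, -248.5, 287.3]
tcp_rot: [[1.0, 0.0, 0.004], [0.0, -1.0, -0.004], [0.004, 0.004, -1.0]]
ft_force: [0.0, 0.3, -1.5]
finger_gap: 53.8
[ 0.56616149  0.76931349 -1.47573841]
```

View pics/s1.png

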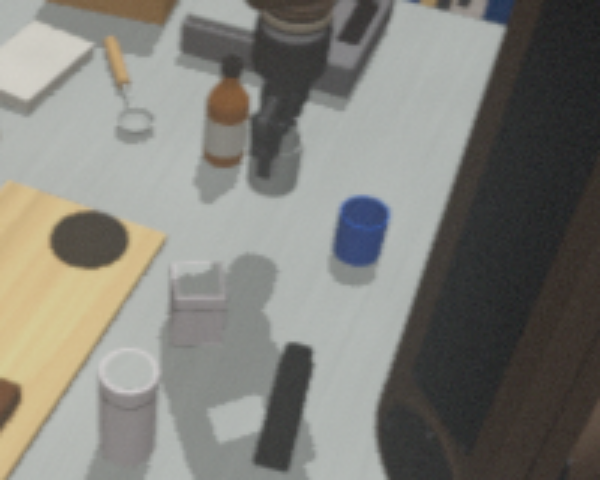

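Cup is held upright at about crop (275,160); bottle and decoy untouched. Carrying it over.

```bash
python3 -m handwheel '[{"x":2.76,"y":-2.34,"z":0,"wx":0,"wy":0,"wz":0,"hand":4.5},{"x":2.76,"y":-2.34,"z":0,"wx":0,"wy":0,"wz":0,"hand":4.5},{"x":2.76,"y":-2.34,"z":0,"wx":0,"wy":0,"wz":0,"hand":4.5},{"x":2.76,"y":-2.34,"z":0,"wx":0,"wy":0,"wz":0,"hand":4.5},{"x":2.76,"y":-2.34,"z":0,"wx":0,"wy":0,"wz":0,"hand":4.5},{"x":2.76,"y":-2.34,"z":0,"wx":0,"wy":0,"wz":0,"hand":4.5},{"x":2.76,"y":-2.34,"z":0,"wx":0,"wy":0,"wz":0,"hand":4.5},{"x":2.76,"y":-2.34,"z":0,"wx":0,"wy":0,"wz":0,"hand":4.5}]'
python3 -m handwheel '[{"x":2.76,"y":-2.34,"z":0,"wx":0,"wy":0,"wz":0,"hand":4.5},{"x":2.76,"y":-2.34,"z":0,"wx":0,"wy":0,"wz":0,"hand":4.5},{"x":0,"y":0,"z":2,"wx":0,"wy":0,"wz":0,"hand":4.5},{"x":0,"y":0,"z":2,"wx":0,"wy":0,"wz":0,"hand":4.5},{"x":0,"y":0,"z":2,"wx":0,"wy":0,"wz":0,"hand":4.5},{"x":0,"y":0,"z":0.8,"wx":0,"wy":0,"wz":0,"hand":4.5},{"x":0,"y":0,"z":0,"wx":0,"wy":0,"wz":0,"hand":4.5},{"x":0,"y":0,"z":0,"wx":0,"wy":0,"wz":0,"hand":4.5}]'
python3 -m handwheel '[{"x":0,"y":0,"z":0,"wx":0,"wy":0,"wz":0,"hand":4.5},{"x":0,"y":0,"z":0,"wx":0,"wy":0,"wz":0,"hand":4.5}]'
```

```text
time_s: 4.15
ee_pos: [628.2, -59.4, 281.9]
tcp_rot: [[1.0, 0.0, -0.005], [0.0, -1.0, 0.001], [-0.005, -0.001, -1.0]]
ft_force: [0.1, -0.7, -0.4]
finger_gap: 54.3
time_s: 4.82
ee_pos: [682.6, -14.3, 215.4]
tcp_rot: [[1.0, -0.0, -0.003], [-0.0, -1.0, 0.0], [-0.003, -0.0, -1.0]]
ft_force: [-0.5, 0.1, -0.7]
finger_gap: 53.7
time_s: 4.98
ee_pos: [683.6, -14.6, 218.4]
tcp_rot: [[1.0, -0.0, 0.002], [-0.0, -1.0, -0.0], [0.002, 0.0, -1.0]]
ft_force: [-0.8, -0.1, -2.5]
finger_gap: 54.4
```

```bash
python3 -m handwheel '[{"x":0,"y":0,"z":0.4,"wx":0,"wy":0,"wz":0,"hand":4.5},{"x":0,"y":0,"z":0.3,"wx":0,"wy":0,"wz":0,"hand":4.5},{"x":0,"y":0,"z":0,"wx":0,"wy":0,"wz":0,"hand":4.5},{"x":0,"y":0,"z":0,"wx":0,"wy":0,"wz":0,"hand":4.5},{"x":0,"y":0,"z":0,"wx":0,"wy":0,"wz":0,"hand":4.5}]'
python3 -m handwheel '[{"x":0,"y":0,"z":0.2,"wx":0,"wy":0,"wz":0,"hand":4.5},{"x":0,"y":0,"z":0,"wx":0,"wy":0,"wz":0,"hand":4.5},{"x":0,"y":0,"z":0,"wx":0,"wy":0,"wz":0,"hand":4.5}]' | egrep 'pos|force'
python3 -m handwheel '[{"x":0,"y":0,"z":0.2,"wx":0,"wy":0,"wz":0,"hand":4.5},{"x":0,"y":0,"z":0,"wx":0,"wy":0,"wz":0,"hand":4.5},{"x":0,"y":0,"z":0,"wx":0,"wy":0,"wz":0,"hand":4.5}]'| egrep 'pos|force'
```

```text
time_s: 5.4
ee_pos: [683.1, -14.3, 209.7]
tcp_rot: [[1.0, -0.0, -0.0], [-0.0, -1.0, 0.0], [-0.0, -0.0, -1.0]]
ft_force: [0.3, -0.3, -0.3]
finger_gap: 54.1
ee_pos: [683.5, -14.3, 209.2]
ft_force: [-3.6, 0.8, 6.0]
ee_pos: [683.6, -14.3, 209.2]
ft_force: [-6.9, 0.7, 13.3]
```

```bash
python3 -m handwheel '[{"x":0,"y":0,"z":-0.2,"wx":0,"wy":0,"wz":0,"hand":8.5},{"x":0,"y":0,"z":0,"wx":0,"wy":0,"wz":0,"hand":8.5},{"x":0,"y":0,"z":0,"wx":0,"wy":0,"wz":0,"hand":8.5},{"x":0,"y":0,"z":0,"wx":0,"wy":0,"wz":0,"hand":8.5},{"x":0,"y":0,"z":-1,"wx":0,"wy":0,"wz":0,"hand":8.5},{"x":0,"y":0,"z":-3,"wx":0,"wy":0,"wz":0,"hand":8.5},{"x":0,"y":0,"z":-4,"wx":0,"wy":0,"wz":0,"hand":8.5},{"x":0,"y":0,"z":-4,"wx":0,"wy":0,"wz":0,"hand":8.5}]'
python3 -m handwheel '[{"x":-3.2,"y":-1.17,"z":0,"wx":0,"wy":0,"wz":0,"hand":8.5},{"x":-3.2,"y":-1.17,"z":0,"wx":0,"wy":0,"wz":0,"hand":8.5},{"x":-3.2,"y":-1.17,"z":0,"wx":0,"wy":0,"wz":0,"hand":8.5},{"x":-3.2,"y":-1.17,"z":0,"wx":0,"wy":0,"wz":0,"hand":8.5},{"x":-3.2,"y":-1.17,"z":0,"wx":0,"wy":0,"wz":0,"hand":8.5},{"x":-3.2,"y":-1.17,"z":0,"wx":0,"wy":0,"wz":0,"hand":8.5},{"x":-3.2,"y":-1.17,"z":0,"wx":0,"wy":0,"wz":0,"hand":8.5},{"x":-3.2,"y":-1.17,"z":0,"wx":0,"wy":0,"wz":0,"hand":8.5}]'
python3 -m handwheel '[{"x":0,"y":0,"z":0,"wx":0,"wy":0,"wz":0,"hand":8.5},{"x":0,"y":0,"z":0,"wx":0,"wy":0,"wz":0,"hand":8.5},{"x":0,"y":0,"z":0,"wx":0,"wy":0,"wz":0,"hand":8.5}]'
python3 - <<'E'
from meas import *
c=cam('top'); W=cloud(c); cv2.imwrite('pics/top1.png',c['img']); print(blob(W,c,(684,-15),70,45))
E
```

```text
time_s: 6.57
ee_pos: [682.6, -14.3, 327.7]
tcp_rot: [[1.0, -0.0, -0.003], [-0.0, -1.0, 0.001], [-0.003, -0.001, -1.0]]
ft_force: [0.4, -0.5, 0.5]
finger_gap: 85.0
time_s: 7.23
ee_pos: [425.5, 79.7, 328.0]
tcp_rot: [[1.0, -0.0, 0.0], [-0.0, -1.0, 0.0], [0.0, -0.0, -1.0]]
ft_force: [-0.0, 0.4, 1.1]
finger_gap: 85.1
time_s: 7.48
ee_pos: [427.7, 79.3, 328.8]
tcp_rot: [[1.0, 0.0, 0.003], [0.0, -1.0, -0.0], [0.003, 0.0, -1.0]]
ft_force: [0.4, -0.3, 0.6]
finger_gap: 85.2
{'rect': array([681.6, -15.5,  56. ,  54.1,   0.7]), 'circ': array([681.1, -15.7,  57.2]), 'mean': array([681.5, -15.9], dtype=float32), 'z': 68.8, 'n': 121}
```

View pics/top1.png

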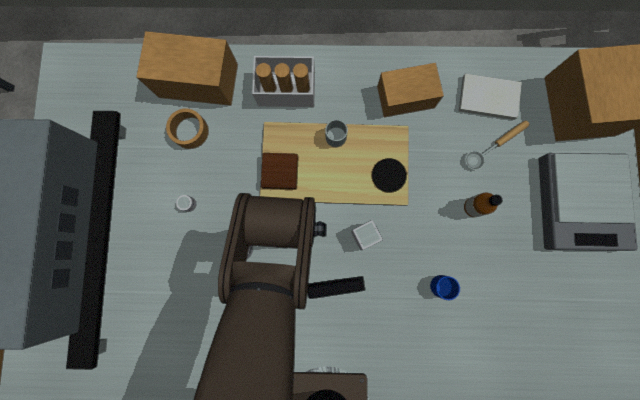

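Cup stands on the board at px (337,133), measured (681.5,−15.7): good. Now the tall tin.

```bash
python3 -m handwheel '[{"x":0,"y":0,"z":2.5,"wx":0,"wy":0,"wz":0,"hand":8.5},{"x":0,"y":0,"z":2.5,"wx":0,"wy":0,"wz":0,"hand":8.5},{"x":0,"y":0,"z":2.5,"wx":0,"wy":0,"wz":0,"hand":8.5},{"x":0,"y":0,"z":2,"wx":0,"wy":0,"wz":0,"hand":8.5},{"x":0,"y":0,"z":0,"wx":0,"wy":0,"wz":0,"hand":8.5},{"x":0,"y":0,"z":0,"wx":0,"wy":0,"wz":0,"hand":8.5},{"x":0,"y":0,"z":0,"wx":0,"wy":0,"wz":0,"hand":8.5}]' | egrep 'pos|force'
python3 -m handwheel '[{"x":0,"y":0,"z":0,"wx":0,"wy":0,"wz":0,"hand":4.5},{"x":0,"y":0,"z":0,"wx":0,"wy":0,"wz":0,"hand":4.5},{"x":0,"y":0,"z":0,"wx":0,"wy":0,"wz":0,"hand":4.5},{"x":0,"y":0,"z":0,"wx":0,"wy":0,"wz":0,"hand":4.5},{"x":0,"y":0,"z":0,"wx":0,"wy":0,"wz":0,"hand":4.5},{"x":0,"y":0,"z":0,"wx":0,"wy":0,"wz":0,"hand":4.5},{"x":0,"y":0,"z":0,"wx":0,"wy":0,"wz":0,"hand":4.5},{"x":0,"y":0,"z":0,"wx":0,"wy":0,"wz":0,"hand":4.5}]' 50
python3 -m handwheel '[{"x":0,"y":0,"z":-1,"wx":0,"wy":0,"wz":0,"hand":4.5},{"x":0,"y":0,"z":-2,"wx":0,"wy":0,"wz":0,"hand":4.5},{"x":0,"y":0,"z":-3,"wx":0,"wy":0,"wz":0,"hand":4.5},{"x":0,"y":0,"z":-3,"wx":0,"wy":0,"wz":0,"hand":4.5},{"x":0,"y":0,"z":-1,"wx":0,"wy":0,"wz":0,"hand":4.5},{"x":0,"y":0,"z":0,"wx":0,"wy":0,"wz":0,"hand":4.5},{"x":0,"y":0,"z":0,"wx":0,"wy":0,"wz":0,"hand":4.5},{"x":0,"y":0,"z":0,"wx":0,"wy":0,"wz":0,"hand":4.5}]'
```

```text
ee_pos: [428.5, 79.0, 233.9]
ft_force: [0.5, 0.3, 0.3]
time_s: 8.78
ee_pos: [428.0, 79.4, 234.5]
tcp_rot: [[1.0, 0.0, 0.003], [0.0, -1.0, 0.0], [0.003, -0.0, -1.0]]
ft_force: [-0.2, 1.5, 5.8]
finger_gap: 55.5
time_s: 9.45
ee_pos: [426.2, 79.4, 330.5]
tcp_rot: [[1.0, -0.0, -0.004], [-0.0, -1.0, 0.0], [-0.004, -0.0, -1.0]]
ft_force: [-0.8, 0.5, -3.1]
finger_gap: 55.2
```

```bash
python3 -m handwheel '[{"x":1.94,"y":2.89,"z":0,"wx":0,"wy":0,"wz":0,"hand":4.5},{"x":1.94,"y":2.89,"z":0,"wx":0,"wy":0,"wz":0,"hand":4.5},{"x":1.94,"y":2.89,"z":0,"wx":0,"wy":0,"wz":0,"hand":4.5},{"x":1.94,"y":2.89,"z":0,"wx":0,"wy":0,"wz":0,"hand":4.5},{"x":1.94,"y":2.89,"z":0,"wx":0,"wy":0,"wz":0,"hand":4.5},{"x":1.94,"y":2.89,"z":0,"wx":0,"wy":0,"wz":0,"hand":4.5},{"x":1.94,"y":2.89,"z":0,"wx":0,"wy":0,"wz":0,"hand":4.5},{"x":1.94,"y":2.89,"z":0,"wx":0,"wy":0,"wz":0,"hand":4.5}]' | egrep 'pos|force'
python3 -m handwheel '[{"x":0,"y":0,"z":2.5,"wx":0,"wy":0,"wz":0,"hand":4.5},{"x":0,"y":0,"z":2.5,"wx":0,"wy":0,"wz":0,"hand":4.5},{"x":0,"y":0,"z":2.2,"wx":0,"wy":0,"wz":0,"hand":4.5},{"x":0,"y":0,"z":0.5,"wx":0,"wy":0,"wz":0,"hand":4.5},{"x":0,"y":0,"z":0,"wx":0,"wy":0,"wz":0,"hand":4.5},{"x":0,"y":0,"z":0,"wx":0,"wy":0,"wz":0,"hand":4.5},{"x":0,"y":0,"z":0,"wx":0,"wy":0,"wz":0,"hand":4.5},{"x":0,"y":0,"z":0,"wx":0,"wy":0,"wz":0,"hand":4.5}]'
python3 -m handwheel '[{"x":0,"y":0,"z":0.2,"wx":0,"wy":0,"wz":0,"hand":4.5},{"x":0,"y":0,"z":0,"wx":0,"wy":0,"wz":0,"hand":4.5},{"x":0,"y":0,"z":0,"wx":0,"wy":0,"wz":0,"hand":4.5},{"x":0,"y":0,"z":0,"wx":0,"wy":0,"wz":0,"hand":4.5}]' | egrep 'pos|force'
python3 -m handwheel '[{"x":0,"y":0,"z":0.2,"wx":0,"wy":0,"wz":0,"hand":4.5},{"x":0,"y":0,"z":0,"wx":0,"wy":0,"wz":0,"hand":4.5},{"x":0,"y":0,"z":0,"wx":0,"wy":0,"wz":0,"hand":4.5},{"x":0,"y":0,"z":0,"wx":0,"wy":0,"wz":0,"hand":4.5}]' | egrep 'pos|force'
```

```text
ee_pos: [582.4, -153.3, 329.1]
ft_force: [0.9, 0.3, -2.9]
time_s: 10.78
ee_pos: [582.2, -151.8, 255.6]
tcp_rot: [[1.0, 0.0, -0.0], [0.0, -1.0, -0.0], [-0.0, 0.0, -1.0]]
ft_force: [-0.6, 0.9, -2.4]
finger_gap: 54.8
ee_pos: [582.3, -151.8, 253.9]
ft_force: [0.3, 0.3, -2.1]
ee_pos: [582.3, -151.9, 251.7]
ft_force: [0.7, 0.2, -1.8]
```

```bash
python3 -m handwheel '[{"x":0,"y":0,"z":0.2,"wx":0,"wy":0,"wz":0,"hand":4.5},{"x":0,"y":0,"z":0,"wx":0,"wy":0,"wz":0,"hand":4.5},{"x":0,"y":0,"z":0,"wx":0,"wy":0,"wz":0,"hand":4.5},{"x":0,"y":0,"z":0,"wx":0,"wy":0,"wz":0,"hand":4.5}]' | egrep 'pos|force'
python3 -m handwheel '[{"x":0,"y":0,"z":0.1,"wx":0,"wy":0,"wz":0,"hand":4.5},{"x":0,"y":0,"z":0,"wx":0,"wy":0,"wz":0,"hand":4.5},{"x":0,"y":0,"z":0,"wx":0,"wy":0,"wz":0,"hand":4.5},{"x":0,"y":0,"z":0,"wx":0,"wy":0,"wz":0,"hand":4.5}]' | egrep 'pos|force'
```

```text
ee_pos: [582.6, -152.0, 250.2]
ft_force: [0.9, 1.1, -0.4]
ee_pos: [582.8, -151.9, 250.1]
ft_force: [-1.4, 1.5, 5.0]
```

```bash
python3 -m handwheel '[{"x":0,"y":0,"z":-0.1,"wx":0,"wy":0,"wz":0,"hand":8.5},{"x":0,"y":0,"z":0,"wx":0,"wy":0,"wz":0,"hand":8.5},{"x":0,"y":0,"z":0,"wx":0,"wy":0,"wz":0,"hand":8.5},{"x":0,"y":0,"z":0,"wx":0,"wy":0,"wz":0,"hand":8.5},{"x":0,"y":0,"z":-1,"wx":0,"wy":0,"wz":0,"hand":8.5},{"x":0,"y":0,"z":-3,"wx":0,"wy":0,"wz":0,"hand":8.5},{"x":0,"y":0,"z":-4,"wx":0,"wy":0,"wz":0,"hand":8.5},{"x":0,"y":0,"z":-2,"wx":0,"wy":0,"wz":0,"hand":8.5}]' | egrep 'pos|force|gap'
python3 -m handwheel '[{"x":-3.13,"y":-1.21,"z":0,"wx":0,"wy":0,"wz":0,"hand":8.5},{"x":-3.13,"y":-1.21,"z":0,"wx":0,"wy":0,"wz":0,"hand":8.5},{"x":-3.13,"y":-1.21,"z":0,"wx":0,"wy":0,"wz":0,"hand":8.5},{"x":-3.13,"y":-1.21,"z":0,"wx":0,"wy":0,"wz":0,"hand":8.5},{"x":-3.13,"y":-1.21,"z":0,"wx":0,"wy":0,"wz":0,"hand":8.5},{"x":0,"y":0,"z":0,"wx":0,"wy":0,"wz":-6.8,"hand":8.5},{"x":0,"y":0,"z":0,"wx":0,"wy":0,"wz":-6.8,"hand":8.5},{"x":0,"y":0,"z":0,"wx":0,"wy":0,"wz":-6.8,"hand":8.5}]' | egrep 'pos|force'
python3 -m handwheel '[{"x":0,"y":0,"z":0,"wx":0,"wy":0,"wz":-6.8,"hand":8.5},{"x":0,"y":0,"z":0,"wx":0,"wy":0,"wz":0,"hand":8.5},{"x":0,"y":0,"z":0,"wx":0,"wy":0,"wz":0,"hand":8.5},{"x":0,"y":0,"z":0,"wx":0,"wy":0,"wz":0,"hand":8.5},{"x":0,"y":0,"z":0,"wx":0,"wy":0,"wz":0,"hand":8.5}]'
python3 - <<'E'
from meas import *
c=cam('top'); W=cloud(c); print(blob(W,c,(582.5,-152),131,45),blob(W,c,(681,-15),70,45))
E
```

```text
ee_pos: [583.0, -152.2, 354.8]
ft_force: [0.5, -1.1, 2.2]
finger_gap: 85.1
ee_pos: [425.1, -91.0, 350.5]
ft_force: [0.0, -0.4, 0.7]
time_s: 13.87
ee_pos: [425.8, -91.4, 349.9]
tcp_rot: [[0.89, 0.456, 0.0], [0.456, -0.89, -0.0], [0.0, 0.0, -1.0]]
ft_force: [-0.4, -0.5, -0.2]
finger_gap: 85.1
{'rect': array([ 581.4, -152.4,   52.6,   55.5,   45.6]), 'circ': array([ 580.8, -152.2,   56.8]), 'mean': array([ 580.9, -152.3], dtype=float32), 'z': 131.3, 'n': 471} {'rect': array([681.3, -16.3,  55.5,  54.3,  26.6]), 'circ': array([680.4, -15.6,  58.7]), 'mean': array([681.4, -15.8], dtype=float32), 'z': 68.8, 'n': 123}
```

Tall tin is centred on the mat within ~2 mm. Now gripping the square tin, lifting it and turning it 28°.

```bash
python3 -m handwheel '[{"x":0,"y":0,"z":3,"wx":0,"wy":0,"wz":0,"hand":8.5},{"x":0,"y":0,"z":3,"wx":0,"wy":0,"wz":0,"hand":8.5},{"x":0,"y":0,"z":3,"wx":0,"wy":0,"wz":0,"hand":8.5},{"x":0,"y":0,"z":3,"wx":0,"wy":0,"wz":0,"hand":8.5},{"x":0,"y":0,"z":2.5,"wx":0,"wy":0,"wz":0,"hand":8.5},{"x":0,"y":0,"z":0,"wx":0,"wy":0,"wz":0,"hand":8.5},{"x":0,"y":0,"z":0,"wx":0,"wy":0,"wz":0,"hand":8.5},{"x":0,"y":0,"z":0,"wx":0,"wy":0,"wz":0,"hand":8.5}]' | egrep 'pos|force'
python3 -m handwheel '[{"x":0,"y":0,"z":0,"wx":0,"wy":0,"wz":0,"hand":4.5},{"x":0,"y":0,"z":0,"wx":0,"wy":0,"wz":0,"hand":4.5},{"x":0,"y":0,"z":0,"wx":0,"wy":0,"wz":0,"hand":4.5},{"x":0,"y":0,"z":0,"wx":0,"wy":0,"wz":0,"hand":4.5},{"x":0,"y":0,"z":0,"wx":0,"wy":0,"wz":0,"hand":4.5},{"x":0,"y":0,"z":0,"wx":0,"wy":0,"wz":0,"hand":4.5},{"x":0,"y":0,"z":0,"wx":0,"wy":0,"wz":0,"hand":4.5},{"x":0,"y":0,"z":0,"wx":0,"wy":0,"wz":0,"hand":4.5}]' | egrep 'pos|force|gap'
python3 -m handwheel '[{"x":0,"y":0,"z":-1,"wx":0,"wy":0,"wz":0,"hand":4.5},{"x":0,"y":0,"z":-2,"wx":0,"wy":0,"wz":0,"hand":4.5},{"x":0,"y":0,"z":-3,"wx":0,"wy":0,"wz":0,"hand":4.5},{"x":0,"y":0,"z":-4,"wx":0,"wy":0,"wz":0,"hand":4.5},{"x":0,"y":0,"z":0,"wx":0,"wy":0,"wz":7,"hand":4.5},{"x":0,"y":0,"z":0,"wx":0,"wy":0,"wz":7,"hand":4.5},{"x":0,"y":0,"z":0,"wx":0,"wy":0,"wz":7,"hand":4.5},{"x":0,"y":0,"z":0,"wx":0,"wy":0,"wz":7,"hand":4.5}]' | egrep 'pos|force|gap'
python3 -m handwheel '[{"x":0,"y":0,"z":0,"wx":0,"wy":0,"wz":0,"hand":4.5},{"x":0,"y":0,"z":0,"wx":0,"wy":0,"wz":0,"hand":4.5},{"x":0,"y":0,"z":0,"wx":0,"wy":0,"wz":0,"hand":4.5},{"x":0,"y":0,"z":0,"wx":0,"wy":0,"wz":0,"hand":4.5}]'
```

```text
ee_pos: [426.6, -91.7, 206.1]
ft_force: [0.3, -0.9, -0.1]
ee_pos: [426.8, -91.8, 206.5]
ft_force: [-1.3, 1.0, 6.7]
finger_gap: 54.0
ee_pos: [425.3, -91.1, 305.1]
ft_force: [-1.4, -1.0, -2.2]
finger_gap: 53.5
time_s: 16.25
ee_pos: [425.7, -91.3, 304.7]
tcp_rot: [[1.0, -0.012, -0.0], [-0.012, -1.0, 0.0], [-0.0, -0.0, -1.0]]
ft_force: [-0.5, -0.3, -0.3]
finger_gap: 53.4
```

```bash
python3 -m handwheel '[{"x":1.96,"y":-2.74,"z":0,"wx":0,"wy":0,"wz":0,"hand":4.5},{"x":1.96,"y":-2.74,"z":0,"wx":0,"wy":0,"wz":0,"hand":4.5},{"x":1.96,"y":-2.74,"z":0,"wx":0,"wy":0,"wz":0,"hand":4.5},{"x":1.96,"y":-2.74,"z":0,"wx":0,"wy":0,"wz":0,"hand":4.5},{"x":1.96,"y":-2.74,"z":0,"wx":0,"wy":0,"wz":0,"hand":4.5},{"x":1.96,"y":-2.74,"z":0,"wx":0,"wy":0,"wz":0,"hand":4.5},{"x":1.96,"y":-2.74,"z":0,"wx":0,"wy":0,"wz":0,"hand":4.5},{"x":1.96,"y":-2.74,"z":0,"wx":0,"wy":0,"wz":0,"hand":4.5}]' | egrep 'pos|force'
python3 -m handwheel '[{"x":0,"y":0,"z":2.5,"wx":0,"wy":0,"wz":0,"hand":4.5},{"x":0,"y":0,"z":2.5,"wx":0,"wy":0,"wz":0,"hand":4.5},{"x":0,"y":0,"z":0.7,"wx":0,"wy":0,"wz":0,"hand":4.5},{"x":0,"y":0,"z":0,"wx":0,"wy":0,"wz":0,"hand":4.5},{"x":0,"y":0,"z":0,"wx":0,"wy":0,"wz":0,"hand":4.5},{"x":0,"y":0,"z":0,"wx":0,"wy":0,"wz":0,"hand":4.5},{"x":0,"y":0,"z":0,"wx":0,"wy":0,"wz":0,"hand":4.5},{"x":0,"y":0,"z":0,"wx":0,"wy":0,"wz":0,"hand":4.5}]'
python3 -m handwheel '[{"x":0,"y":0,"z":0.2,"wx":0,"wy":0,"wz":0,"hand":4.5},{"x":0,"y":0,"z":0,"wx":0,"wy":0,"wz":0,"hand":4.5},{"x":0,"y":0,"z":0,"wx":0,"wy":0,"wz":0,"hand":4.5},{"x":0,"y":0,"z":0,"wx":0,"wy":0,"wz":0,"hand":4.5}]' | egrep 'pos|force'
python3 -m handwheel '[{"x":0,"y":0,"z":0.15,"wx":0,"wy":0,"wz":0,"hand":4.5},{"x":0,"y":0,"z":0,"wx":0,"wy":0,"wz":0,"hand":4.5},{"x":0,"y":0,"z":0,"wx":0,"wy":0,"wz":0,"hand":4.5},{"x":0,"y":0,"z":0,"wx":0,"wy":0,"wz":0,"hand":4.5}]' | egrep 'pos|force'
```

```text
ee_pos: [586.5, 127.2, 304.3]
ft_force: [0.3, -0.7, -1.4]
time_s: 17.58
ee_pos: [585.9, 125.3, 248.7]
tcp_rot: [[1.0, -0.014, 0.002], [-0.014, -1.0, 0.0], [0.002, -0.0, -1.0]]
ft_force: [-0.6, -0.1, -2.0]
finger_gap: 53.9
ee_pos: [585.6, 125.6, 245.7]
ft_force: [-0.1, 0.6, -1.2]
ee_pos: [585.7, 125.6, 244.1]
ft_force: [-0.3, 0.3, -1.5]
```

```bash
python3 -m handwheel '[{"x":0,"y":0,"z":0.15,"wx":0,"wy":0,"wz":0,"hand":4.5},{"x":0,"y":0,"z":0,"wx":0,"wy":0,"wz":0,"hand":4.5},{"x":0,"y":0,"z":0,"wx":0,"wy":0,"wz":0,"hand":4.5},{"x":0,"y":0,"z":0,"wx":0,"wy":0,"wz":0,"hand":4.5}]' | egrep 'pos|force'
python3 -m handwheel '[{"x":0,"y":0,"z":0.1,"wx":0,"wy":0,"wz":0,"hand":4.5},{"x":0,"y":0,"z":0,"wx":0,"wy":0,"wz":0,"hand":4.5},{"x":0,"y":0,"z":0,"wx":0,"wy":0,"wz":0,"hand":4.5},{"x":0,"y":0,"z":0,"wx":0,"wy":0,"wz":0,"hand":4.5}]' | egrep 'pos|force'
```

```text
ee_pos: [585.9, 125.7, 243.5]
ft_force: [-1.5, -0.1, 4.0]
ee_pos: [586.0, 125.7, 243.5]
ft_force: [-3.4, -0.3, 8.0]
```

```bash
python3 -m handwheel '[{"x":0,"y":0,"z":-0.2,"wx":0,"wy":0,"wz":0,"hand":8.5},{"x":0,"y":0,"z":0,"wx":0,"wy":0,"wz":0,"hand":8.5},{"x":0,"y":0,"z":0,"wx":0,"wy":0,"wz":0,"hand":8.5},{"x":0,"y":0,"z":0,"wx":0,"wy":0,"wz":0,"hand":8.5},{"x":0,"y":0,"z":-1,"wx":0,"wy":0,"wz":0,"hand":8.5},{"x":0,"y":0,"z":-3,"wx":0,"wy":0,"wz":0,"hand":8.5},{"x":0,"y":0,"z":-4,"wx":0,"wy":0,"wz":0,"hand":8.5},{"x":0,"y":0,"z":-2.5,"wx":0,"wy":0,"wz":0,"hand":8.5}]' | egrep 'pos|force|gap'
python3 -m handwheel '[{"x":-3.3,"y":-1.54,"z":0,"wx":0,"wy":0,"wz":0,"hand":8.5},{"x":-3.3,"y":-1.54,"z":0,"wx":0,"wy":0,"wz":0,"hand":8.5},{"x":-3.3,"y":-1.54,"z":0,"wx":0,"wy":0,"wz":0,"hand":8.5},{"x":-3.3,"y":-1.54,"z":0,"wx":0,"wy":0,"wz":0,"hand":8.5},{"x":-3.3,"y":-1.54,"z":0,"wx":0,"wy":0,"wz":0,"hand":8.5},{"x":-3.3,"y":-1.54,"z":0,"wx":0,"wy":0,"wz":0,"hand":8.5},{"x":0,"y":0,"z":0,"wx":0,"wy":0,"wz":-0.8,"hand":8.5},{"x":0,"y":0,"z":0,"wx":0,"wy":0,"wz":0,"hand":8.5}]' | egrep 'pos|force'
python3 -m handwheel '[{"x":0,"y":0,"z":0,"wx":0,"wy":0,"wz":0,"hand":8.5},{"x":0,"y":0,"z":0,"wx":0,"wy":0,"wz":0,"hand":8.5},{"x":0,"y":0,"z":0,"wx":0,"wy":0,"wz":0,"hand":8.5}]'
python3 - <<'E'
from meas import *
c=cam('top'); W=cloud(c); print(blob(W,c,(585,126),112,45))
E
```

```text
ee_pos: [586.1, 125.7, 352.5]
ft_force: [0.6, -1.0, 0.7]
finger_gap: 85.1
ee_pos: [387.6, 221.4, 349.2]
ft_force: [0.2, 0.1, 0.0]
time_s: 20.5
ee_pos: [390.0, 220.4, 349.1]
tcp_rot: [[1.0, -0.002, 0.001], [-0.002, -1.0, 0.0], [0.001, -0.0, -1.0]]
ft_force: [-0.5, -0.7, 0.4]
finger_gap: 85.0
{'rect': array([584.8, 123.4,  54.1,  55.2,  88.5]), 'circ': array([584.9, 123.7,  72.3]), 'mean': array([584.6, 123.6], dtype=float32), 'z': 112.0, 'n': 543}
```

Square tin is on the riser within ~2 mm and in line (88.5° against 89°). Now the low tin.

```bash
python3 -m handwheel '[{"x":0,"y":0,"z":3,"wx":0,"wy":0,"wz":0,"hand":8.5},{"x":0,"y":0,"z":3,"wx":0,"wy":0,"wz":0,"hand":8.5},{"x":0,"y":0,"z":3,"wx":0,"wy":0,"wz":0,"hand":8.5},{"x":0,"y":0,"z":3,"wx":0,"wy":0,"wz":0,"hand":8.5},{"x":0,"y":0,"z":3,"wx":0,"wy":0,"wz":0,"hand":8.5},{"x":0,"y":0,"z":1.5,"wx":0,"wy":0,"wz":0,"hand":8.5},{"x":0,"y":0,"z":0,"wx":0,"wy":0,"wz":0,"hand":8.5},{"x":0,"y":0,"z":0,"wx":0,"wy":0,"wz":0,"hand":8.5}]' | egrep 'pos|force'
python3 -m handwheel '[{"x":0,"y":0,"z":0,"wx":0,"wy":0,"wz":0,"hand":5},{"x":0,"y":0,"z":0,"wx":0,"wy":0,"wz":0,"hand":5},{"x":0,"y":0,"z":0,"wx":0,"wy":0,"wz":0,"hand":5},{"x":0,"y":0,"z":0,"wx":0,"wy":0,"wz":0,"hand":5},{"x":0,"y":0,"z":0,"wx":0,"wy":0,"wz":0,"hand":5},{"x":0,"y":0,"z":0,"wx":0,"wy":0,"wz":0,"hand":5},{"x":0,"y":0,"z":0,"wx":0,"wy":0,"wz":0,"hand":5},{"x":0,"y":0,"z":0,"wx":0,"wy":0,"wz":0,"hand":5}]' | egrep 'pos|force|gap'
python3 -m handwheel '[{"x":0,"y":0,"z":-1,"wx":0,"wy":0,"wz":0,"hand":5},{"x":0,"y":0,"z":-2,"wx":0,"wy":0,"wz":0,"hand":5},{"x":0,"y":0,"z":-3,"wx":0,"wy":0,"wz":0,"hand":5},{"x":0,"y":0,"z":-4,"wx":0,"wy":0,"wz":0,"hand":5},{"x":0,"y":0,"z":-4,"wx":0,"wy":0,"wz":0,"hand":5},{"x":0,"y":0,"z":0,"wx":0,"wy":0,"wz":0,"hand":5},{"x":0,"y":0,"z":0,"wx":0,"wy":0,"wz":0,"hand":5},{"x":0,"y":0,"z":0,"wx":0,"wy":0,"wz":0,"hand":5}]'
```

```text
ee_pos: [389.3, 220.4, 183.0]
ft_force: [0.3, -0.4, 0.4]
ee_pos: [390.3, 221.2, 186.0]
ft_force: [0.4, -0.8, 6.1]
finger_gap: 60.7
time_s: 22.55
ee_pos: [388.2, 220.6, 323.2]
tcp_rot: [[1.0, 0.0, -0.001], [0.0, -1.0, -0.0], [-0.001, 0.0, -1.0]]
ft_force: [0.0, 0.2, -2.9]
finger_gap: 60.6
```

```bash
python3 -m handwheel '[{"x":2.16,"y":2.6,"z":0,"wx":0,"wy":0,"wz":0,"hand":5},{"x":2.16,"y":2.6,"z":0,"wx":0,"wy":0,"wz":0,"hand":5},{"x":2.16,"y":2.6,"z":0,"wx":0,"wy":0,"wz":0,"hand":5},{"x":2.16,"y":2.6,"z":0,"wx":0,"wy":0,"wz":0,"hand":5},{"x":2.16,"y":2.6,"z":0,"wx":0,"wy":0,"wz":0,"hand":5},{"x":2.16,"y":2.6,"z":0,"wx":0,"wy":0,"wz":0,"hand":5},{"x":2.16,"y":2.6,"z":0,"wx":0,"wy":0,"wz":0,"hand":5},{"x":2.16,"y":2.6,"z":0,"wx":0,"wy":0,"wz":0,"hand":5}]' | egrep 'pos|force'
python3 -m handwheel '[{"x":2.16,"y":2.6,"z":0,"wx":0,"wy":0,"wz":0,"hand":5},{"x":0,"y":0,"z":3,"wx":0,"wy":0,"wz":0,"hand":5},{"x":0,"y":0,"z":3,"wx":0,"wy":0,"wz":0,"hand":5},{"x":0,"y":0,"z":3,"wx":0,"wy":0,"wz":0,"hand":5},{"x":0,"y":0,"z":2.5,"wx":0,"wy":0,"wz":0,"hand":5},{"x":0,"y":0,"z":0.6,"wx":0,"wy":0,"wz":0,"hand":5},{"x":0,"y":0,"z":0,"wx":0,"wy":0,"wz":0,"hand":5},{"x":0,"y":0,"z":0,"wx":0,"wy":0,"wz":0,"hand":5}]' | egrep 'pos|force'
python3 -m handwheel '[{"x":0,"y":0,"z":0,"wx":0,"wy":0,"wz":0,"hand":5},{"x":0,"y":0,"z":0,"wx":0,"wy":0,"wz":0,"hand":5},{"x":0,"y":0,"z":0,"wx":0,"wy":0,"wz":0,"hand":5}]'
```

```text
ee_pos: [561.6, 11.4, 320.2]
ft_force: [0.4, 0.6, -1.4]
ee_pos: [582.2, -13.1, 200.3]
ft_force: [0.3, 0.2, -2.6]
time_s: 24.13
ee_pos: [583.3, -13.1, 202.7]
tcp_rot: [[1.0, 0.0, -0.0], [0.0, -1.0, 0.0], [-0.0, -0.0, -1.0]]
ft_force: [0.6, 0.3, -2.3]
finger_gap: 60.4
```

```bash
python3 -m handwheel '[{"x":0,"y":0,"z":0.2,"wx":0,"wy":0,"wz":0,"hand":5},{"x":0,"y":0,"z":0.15,"wx":0,"wy":0,"wz":0,"hand":5},{"x":0,"y":0,"z":0,"wx":0,"wy":0,"wz":0,"hand":5},{"x":0,"y":0,"z":0,"wx":0,"wy":0,"wz":0,"hand":5},{"x":0,"y":0,"z":0,"wx":0,"wy":0,"wz":0,"hand":5}]' | egrep 'pos|force'
python3 -m handwheel '[{"x":0,"y":0,"z":0.15,"wx":0,"wy":0,"wz":0,"hand":5},{"x":0,"y":0,"z":0,"wx":0,"wy":0,"wz":0,"hand":5},{"x":0,"y":0,"z":0,"wx":0,"wy":0,"wz":0,"hand":5},{"x":0,"y":0,"z":0,"wx":0,"wy":0,"wz":0,"hand":5}]' | egrep 'pos|force'
python3 -m handwheel '[{"x":0,"y":0,"z":0.1,"wx":0,"wy":0,"wz":0,"hand":5},{"x":0,"y":0,"z":0,"wx":0,"wy":0,"wz":0,"hand":5},{"x":0,"y":0,"z":0,"wx":0,"wy":0,"wz":0,"hand":5},{"x":0,"y":0,"z":0,"wx":0,"wy":0,"wz":0,"hand":5}]' | egrep 'pos|force'
```

```text
ee_pos: [583.4, -13.2, 199.2]
ft_force: [0.7, 0.1, -2.2]
ee_pos: [583.5, -13.3, 197.9]
ft_force: [-0.3, 0.0, -2.2]
ee_pos: [583.7, -13.3, 197.6]
ft_force: [-1.9, -0.1, 5.7]
```

```bash
python3 -m handwheel '[{"x":0,"y":0,"z":-0.1,"wx":0,"wy":0,"wz":0,"hand":8.5},{"x":0,"y":0,"z":0,"wx":0,"wy":0,"wz":0,"hand":8.5},{"x":0,"y":0,"z":0,"wx":0,"wy":0,"wz":0,"hand":8.5},{"x":0,"y":0,"z":0,"wx":0,"wy":0,"wz":0,"hand":8.5},{"x":0,"y":0,"z":-2,"wx":0,"wy":0,"wz":0,"hand":8.5},{"x":0,"y":0,"z":-4,"wx":0,"wy":0,"wz":0,"hand":8.5},{"x":0,"y":0,"z":-4,"wx":0,"wy":0,"wz":0,"hand":8.5},{"x":0,"y":0,"z":-4,"wx":0,"wy":0,"wz":0,"hand":8.5}]' | egrep 'pos|force|gap'
python3 -m handwheel '[{"x":-0.75,"y":-3.4,"z":0,"wx":0,"wy":0,"wz":0,"hand":8.5},{"x":-0.75,"y":-3.4,"z":0,"wx":0,"wy":0,"wz":0,"hand":8.5},{"x":-0.75,"y":-3.4,"z":0,"wx":0,"wy":0,"wz":0,"hand":8.5},{"x":-0.75,"y":-3.4,"z":0,"wx":0,"wy":0,"wz":0,"hand":8.5},{"x":-0.75,"y":-3.4,"z":0,"wx":0,"wy":0,"wz":0,"hand":8.5},{"x":-0.75,"y":-3.4,"z":0,"wx":0,"wy":0,"wz":0,"hand":8.5},{"x":-0.75,"y":-3.4,"z":0,"wx":0,"wy":0,"wz":0,"hand":8.5},{"x":-0.75,"y":-3.4,"z":0,"wx":0,"wy":0,"wz":0,"hand":8.5}]' | egrep 'pos|force'
python3 -m handwheel '[{"x":-0.75,"y":-3.4,"z":0,"wx":0,"wy":0,"wz":0,"hand":8.5},{"x":-0.75,"y":-3.4,"z":0,"wx":0,"wy":0,"wz":0,"hand":8.5},{"x":-0.75,"y":-3.4,"z":0,"wx":0,"wy":0,"wz":0,"hand":8.5},{"x":0,"y":0,"z":0,"wx":0,"wy":0,"wz":0,"hand":8.5},{"x":0,"y":0,"z":0,"wx":0,"wy":0,"wz":0,"hand":8.5},{"x":0,"y":0,"z":0,"wx":0,"wy":0,"wz":0,"hand":8.5},{"x":0,"y":0,"z":0,"wx":0,"wy":0,"wz":0,"hand":8.5}]'
python3 - <<'E'
from meas import *
c=cam('top'); W=cloud(c)
for xy,h in (((583,-13),57),((585,124),112),((681,-15),70),((581,-152),131)): print(blob(W,c,xy,h,45))
cv2.imwrite('pics/top2.png',c['img'])
E
```

```text
ee_pos: [583.0, -13.2, 338.4]
ft_force: [1.2, -0.8, 1.1]
finger_gap: 84.9
ee_pos: [522.6, 260.3, 337.5]
ft_force: [0.7, -0.1, -0.2]
time_s: 27.13
ee_pos: [501.2, 359.9, 337.4]
tcp_rot: [[1.0, -0.001, -0.0], [-0.001, -1.0, -0.001], [-0.0, 0.001, -1.0]]
ft_force: [-0.5, -0.3, -0.4]
finger_gap: 85.2
{'rect': array([581.6, -14.5,  60.2,  59. ,   0.7]), 'circ': array([581.6, -14.5,  62.6]), 'mean': array([581.6, -14.7], dtype=float32), 'z': 57.2, 'n': 493}
{'rect': array([584.9, 123.4,  54.1,  54.9,  88.7]), 'circ': array([584.9, 123.7,  72.3]), 'mean': array([584.7, 123.6], dtype=float32), 'z': 112.1, 'n': 540}
{'rect': array([681.3, -16.3,  55.6,  54.3,  26.6]), 'circ': array([680.7, -15.7,  57.9]), 'mean': array([681.4, -15.9], dtype=float32), 'z': 69.3, 'n': 113}
{'rect': array([ 580.8, -151.9,   52.6,   57. ,   45.9]), 'circ': array([ 580.8, -152. ,   57.2]), 'mean': array([ 580.6, -152.1], dtype=float32), 'z': 131.3, 'n': 478}
```

View pics/top2.png

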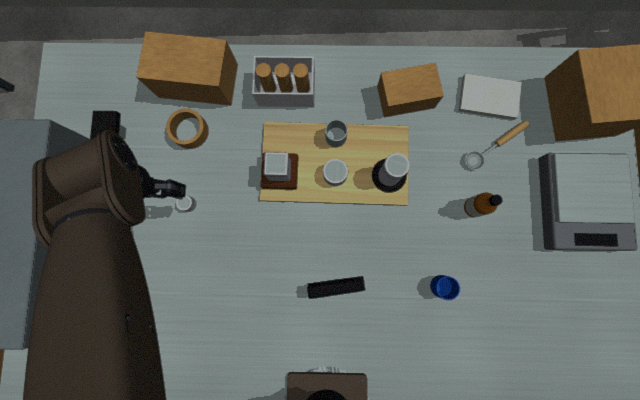

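Top view: square tin on riser (278,166), low tin (335,172), cup (337,133) and tall tin (397,168) all well placed; bottle and roll unmoved. Gripper is above the small tin (184,203).

```bash
python3 -m handwheel '[{"x":0,"y":0,"z":3,"wx":0,"wy":0,"wz":0,"hand":8.5},{"x":0,"y":0,"z":3,"wx":0,"wy":0,"wz":0,"hand":8.5},{"x":0,"y":0,"z":3,"wx":0,"wy":0,"wz":0,"hand":8.5},{"x":0,"y":0,"z":3,"wx":0,"wy":0,"wz":0,"hand":8.5},{"x":0,"y":0,"z":2.5,"wx":0,"wy":0,"wz":0,"hand":8.5},{"x":0,"y":0,"z":1.2,"wx":0,"wy":0,"wz":0,"hand":8.5},{"x":0,"y":0,"z":0,"wx":0,"wy":0,"wz":0,"hand":8.5},{"x":0,"y":0,"z":0,"wx":0,"wy":0,"wz":0,"hand":8.5}]' | egrep 'pos|force'
python3 -m handwheel '[{"x":0,"y":0,"z":0,"wx":0,"wy":0,"wz":0,"hand":3},{"x":0,"y":0,"z":0,"wx":0,"wy":0,"wz":0,"hand":3},{"x":0,"y":0,"z":0,"wx":0,"wy":0,"wz":0,"hand":3},{"x":0,"y":0,"z":0,"wx":0,"wy":0,"wz":0,"hand":3},{"x":0,"y":0,"z":0,"wx":0,"wy":0,"wz":0,"hand":3},{"x":0,"y":0,"z":0,"wx":0,"wy":0,"wz":0,"hand":3},{"x":0,"y":0,"z":0,"wx":0,"wy":0,"wz":0,"hand":3},{"x":0,"y":0,"z":0,"wx":0,"wy":0,"wz":0,"hand":3}]' 35 | egrep 'pos|force|gap'
python3 -m handwheel '[{"x":0,"y":0,"z":0,"wx":0,"wy":0,"wz":0,"hand":3},{"x":0,"y":0,"z":-1,"wx":0,"wy":0,"wz":0,"hand":3},{"x":0,"y":0,"z":-3,"wx":0,"wy":0,"wz":0,"hand":3},{"x":0,"y":0,"z":-4,"wx":0,"wy":0,"wz":0,"hand":3},{"x":0,"y":0,"z":-4,"wx":0,"wy":0,"wz":0,"hand":3},{"x":0,"y":0,"z":-4,"wx":0,"wy":0,"wz":0,"hand":3},{"x":0,"y":0,"z":0,"wx":0,"wy":0,"wz":0,"hand":3},{"x":0,"y":0,"z":0,"wx":0,"wy":0,"wz":0,"hand":3}]'
```

```text
ee_pos: [501.4, 360.2, 180.9]
ft_force: [0.1, -0.0, 1.2]
ee_pos: [501.6, 361.2, 182.7]
ft_force: [-1.0, -1.3, 5.8]
finger_gap: 38.8
time_s: 29.18
ee_pos: [501.4, 361.1, 345.0]
tcp_rot: [[1.0, 0.0, 0.007], [0.0, -1.0, 0.003], [0.007, -0.003, -1.0]]
ft_force: [0.5, -0.2, -1.3]
finger_gap: 38.7
```

```bash
python3 -m handwheel '[{"x":0.75,"y":3.4,"z":0,"wx":0,"wy":0,"wz":0,"hand":3},{"x":0.75,"y":3.4,"z":0,"wx":0,"wy":0,"wz":0,"hand":3},{"x":0.75,"y":3.4,"z":0,"wx":0,"wy":0,"wz":0,"hand":3},{"x":0.75,"y":3.4,"z":0,"wx":0,"wy":0,"wz":0,"hand":3},{"x":0.75,"y":3.4,"z":0,"wx":0,"wy":0,"wz":0,"hand":3},{"x":0.75,"y":3.4,"z":0,"wx":0,"wy":0,"wz":0,"hand":3},{"x":0.75,"y":3.4,"z":0,"wx":0,"wy":0,"wz":0,"hand":3},{"x":0.75,"y":3.4,"z":0,"wx":0,"wy":0,"wz":0,"hand":3}]' | egrep 'pos|force'
python3 -m handwheel '[{"x":0.75,"y":3.4,"z":0,"wx":0,"wy":0,"wz":0,"hand":3},{"x":0.75,"y":3.4,"z":0,"wx":0,"wy":0,"wz":0,"hand":3},{"x":0.7,"y":3.4,"z":0,"wx":0,"wy":0,"wz":0,"hand":3},{"x":0,"y":0,"z":3,"wx":0,"wy":0,"wz":0,"hand":3},{"x":0,"y":0,"z":3,"wx":0,"wy":0,"wz":0,"hand":3},{"x":0,"y":0,"z":2.5,"wx":0,"wy":0,"wz":0,"hand":3},{"x":0,"y":0,"z":0.8,"wx":0,"wy":0,"wz":0,"hand":3},{"x":0,"y":0,"z":0,"wx":0,"wy":0,"wz":0,"hand":3}]' | egrep 'pos|force'
python3 -m handwheel '[{"x":0,"y":0,"z":0,"wx":0,"wy":0,"wz":0,"hand":3},{"x":0,"y":0,"z":0,"wx":0,"wy":0,"wz":0,"hand":3},{"x":0,"y":0,"z":0,"wx":0,"wy":0,"wz":0,"hand":3},{"x":0,"y":0,"z":0,"wx":0,"wy":0,"wz":0,"hand":3}]'
```

```text
ee_pos: [560.0, 87.2, 338.0]
ft_force: [0.8, 0.0, 0.1]
ee_pos: [580.7, -12.9, 242.8]
ft_force: [0.6, 0.5, -0.8]
time_s: 30.85
ee_pos: [583.5, -13.1, 249.6]
tcp_rot: [[1.0, 0.0, 0.003], [0.0, -1.0, -0.001], [0.003, 0.001, -1.0]]
ft_force: [-0.2, 0.4, -1.6]
finger_gap: 39.2
```

```bash
python3 -m handwheel '[{"x":0,"y":0,"z":0.3,"wx":0,"wy":0,"wz":0,"hand":3},{"x":0,"y":0,"z":0.2,"wx":0,"wy":0,"wz":0,"hand":3},{"x":0,"y":0,"z":0,"wx":0,"wy":0,"wz":0,"hand":3},{"x":0,"y":0,"z":0,"wx":0,"wy":0,"wz":0,"hand":3},{"x":0,"y":0,"z":0,"wx":0,"wy":0,"wz":0,"hand":3}]' | egrep 'pos|force'
python3 -m handwheel '[{"x":0,"y":0,"z":0.15,"wx":0,"wy":0,"wz":0,"hand":3},{"x":0,"y":0,"z":0,"wx":0,"wy":0,"wz":0,"hand":3},{"x":0,"y":0,"z":0,"wx":0,"wy":0,"wz":0,"hand":3},{"x":0,"y":0,"z":0,"wx":0,"wy":0,"wz":0,"hand":3}]' | egrep 'pos|force'
python3 -m handwheel '[{"x":0,"y":0,"z":0.1,"wx":0,"wy":0,"wz":0,"hand":3},{"x":0,"y":0,"z":0,"wx":0,"wy":0,"wz":0,"hand":3},{"x":0,"y":0,"z":0,"wx":0,"wy":0,"wz":0,"hand":3},{"x":0,"y":0,"z":0,"wx":0,"wy":0,"wz":0,"hand":3}]' | egrep 'pos|force'
```

```text
ee_pos: [582.8, -13.2, 242.6]
ft_force: [-0.6, 0.7, -1.0]
ee_pos: [582.9, -13.3, 241.2]
ft_force: [0.6, 0.1, -1.1]
ee_pos: [582.9, -13.3, 240.2]
ft_force: [0.3, -0.4, -1.1]
```

```bash
python3 -m handwheel '[{"x":0,"y":0,"z":0.1,"wx":0,"wy":0,"wz":0,"hand":3},{"x":0,"y":0,"z":0,"wx":0,"wy":0,"wz":0,"hand":3},{"x":0,"y":0,"z":0,"wx":0,"wy":0,"wz":0,"hand":3},{"x":0,"y":0,"z":0,"wx":0,"wy":0,"wz":0,"hand":3}]' | egrep 'pos|force'
python3 -m handwheel '[{"x":0,"y":0,"z":0.1,"wx":0,"wy":0,"wz":0,"hand":3},{"x":0,"y":0,"z":0,"wx":0,"wy":0,"wz":0,"hand":3},{"x":0,"y":0,"z":0,"wx":0,"wy":0,"wz":0,"hand":3},{"x":0,"y":0,"z":0,"wx":0,"wy":0,"wz":0,"hand":3}]' | egrep 'pos|force'
```

```text
ee_pos: [583.0, -13.3, 239.7]
ft_force: [-1.9, -0.1, 3.9]
ee_pos: [583.2, -13.3, 239.7]
ft_force: [-2.6, 0.4, 7.0]
```

Contact with the low tin's lid at the predicted height. Releasing, rising and moving clear.

```bash
python3 -m handwheel '[{"x":0,"y":0,"z":-0.1,"wx":0,"wy":0,"wz":0,"hand":8.5},{"x":0,"y":0,"z":0,"wx":0,"wy":0,"wz":0,"hand":8.5},{"x":0,"y":0,"z":0,"wx":0,"wy":0,"wz":0,"hand":8.5},{"x":0,"y":0,"z":0,"wx":0,"wy":0,"wz":0,"hand":8.5},{"x":0,"y":0,"z":0,"wx":0,"wy":0,"wz":0,"hand":8.5},{"x":0,"y":0,"z":-2,"wx":0,"wy":0,"wz":0,"hand":8.5},{"x":0,"y":0,"z":-4,"wx":0,"wy":0,"wz":0,"hand":8.5},{"x":0,"y":0,"z":-4,"wx":0,"wy":0,"wz":0,"hand":8.5}]' | egrep 'pos|force|gap'
python3 -m handwheel '[{"x":0,"y":0,"z":-3,"wx":0,"wy":0,"wz":0,"hand":8.5},{"x":-3,"y":-1.5,"z":0,"wx":0,"wy":0,"wz":0,"hand":8.5},{"x":-3,"y":-1.5,"z":0,"wx":0,"wy":0,"wz":0,"hand":8.5},{"x":-2.5,"y":-3,"z":0,"wx":0,"wy":0,"wz":0,"hand":8.5},{"x":-2,"y":-3.5,"z":0,"wx":0,"wy":0,"wz":0,"hand":8.5},{"x":-1,"y":-3.5,"z":0,"wx":0,"wy":0,"wz":0,"hand":8.5},{"x":-1,"y":-3.5,"z":0,"wx":0,"wy":0,"wz":0,"hand":8.5},{"x":-1,"y":-3.5,"z":0,"wx":0,"wy":0,"wz":0,"hand":8.5}]' | egrep 'pos|force|gap'
python3 -m handwheel '[{"x":0,"y":-3.5,"z":0,"wx":0,"wy":0,"wz":0,"hand":8.5},{"x":0,"y":0,"z":0,"wx":0,"wy":0,"wz":0,"hand":8.5},{"x":0,"y":0,"z":0,"wx":0,"wy":0,"wz":0,"hand":8.5},{"x":0,"y":0,"z":0,"wx":0,"wy":0,"wz":0,"hand":8.5}]'
python3 - <<'E'
from meas import *
c=cam('top'); W=cloud(c)
for k,xy,h in (('small',(582,-14),93),('low',(582,-14),57),('sq',(585,124),112),('cup',(681,-15),70),('tall',(581,-152),131),('bottle',(503,-368),140),('tape',(695,367),45)): print(k,blob(W,c,xy,h,45 if h!=45 else 70))
s=cam('side'); a=cv2.resize(c['img'][90:240,150:520],(740,300)); b=cv2.resize(s['img'][110:260,200:385],(370,300)); cv2.imwrite('pics/fin.png',np.vstack([a,np.hstack([b,np.zeros_like(b)])]))
E
```

```text
ee_pos: [582.1, -13.1, 337.8]
ft_force: [1.2, 0.6, 0.6]
finger_gap: 85.0
ee_pos: [446.8, 188.1, 369.4]
ft_force: [0.7, -0.3, -0.5]
finger_gap: 85.3
time_s: 34.27
ee_pos: [447.8, 221.7, 369.0]
tcp_rot: [[1.0, 0.001, -0.0], [0.001, -1.0, -0.001], [-0.0, 0.001, -1.0]]
ft_force: [-0.0, -0.2, 0.2]
finger_gap: 84.9
small {'rect': array([580.8, -15. ,  38.6,  35.5,   0.7]), 'circ': array([581.7, -15. ,  40.4]), 'mean': array([581.7, -14.9], dtype=float32), 'z': 93.3, 'n': 217}
low {'rect': array([581.6, -14.5,  60.2,  59. ,   0.7]), 'circ': array([581.8, -14.5,  62.2]), 'mean': array([575.4, -14.2], dtype=float32), 'z': 57.1, 'n': 242}
sq {'rect': array([584.8, 123.3,  54.2,  55.1,  88.2]), 'circ': array([584.9, 123.7,  72.3]), 'mean': array([584.7, 123.5], dtype=float32), 'z': 112.0, 'n': 543}
cup {'rect': array([681.5, -16.6,  54.8,  55. ,  46.5]), 'circ': array([681.3, -16.3,  57. ]), 'mean': array([681.6, -16.1], dtype=float32), 'z': 69.3, 'n': 118}
tall {'rect': array([ 581.4, -152.4,   52.6,   55.6,   45.6]), 'circ': array([ 580.7, -152.2,   57. ]), 'mean': array([ 580.7, -152.3], dtype=float32), 'z': 131.2, 'n': 473}
bottle {'rect': array([ 503.4, -368.3,   24.2,   24.1,   43.7]), 'circ': array([ 502.8, -367.7,   26.9]), 'mean': array([ 503.3, -367.8], dtype=float32), 'z': 139.6, 'n': 108}
tape {'rect': array([694.7, 367.8,  92.3,  96.9,   0.7]), 'circ': array([694.7, 368. ,  98.4]), 'mean': array([694.5, 368.5], dtype=float32), 'z': 44.2, 'n': 467}
```

View pics/fin.png

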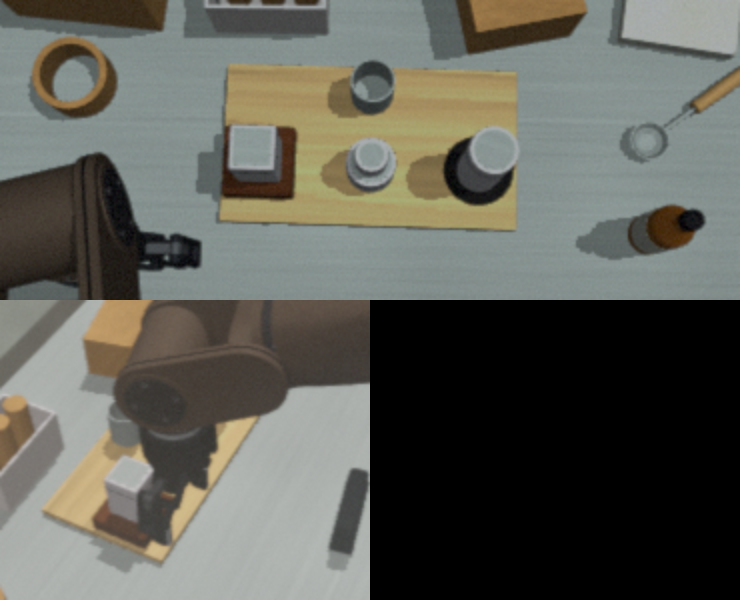

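The picture shows the small tin on the low tin at (372,158), square tin on riser (252,148), tall tin on mat (492,155) and cup (372,88), all upright. The gripper is clear, and every measured error is under 3 mm. Handing in.

```bash
python3 -c "
from station import robot; print(robot.job_done())"
```

```text
the job is handed in; nothing more can be done
None
```

The tins and the cup are all set out on the board as asked, and I handed the job in at about 34 s; no verdict came back. I placed them in the order cup, tall, square, low, small, lowering each one until the wrist force showed contact.

The last top-camera check, which is good to about 2 mm, showed everything well inside tolerance:

| Item | Measured result |
|---|---|
| Tall tin | about 2 mm from the mat centre |
| Square tin | about 2.5 mm from the riser centre, in line within about 1° |
| Low tin | about 3 mm from midway |
| Small tin | within 1 mm of the low tin's centre |
| Cup | 100 mm behind the low tin, within 2 mm of the board's centre line |
| Bottle and tape roll | unmoved to within 1 mm |

- **Heights:** all top heights matched an upright, seated pose.
- **Gripper:** it was open and clear of everything when I handed in.
- **Camera against arm:** the placed items read 1–2 mm nearer the robot in the camera than by the arm's own reading. That is within calibration, so I left it.
- **Side view:** the arm blocked most of the last side picture, so the final check rests on the top camera.

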